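Zero the counter scale and take its damper cap off

ROBOT

A 6-joint arm with a two-finger parallel gripper is mounted at the origin on the work surface. World frame = base frame: x ahead of the robot, y to its left, z up, the work surface at z = 0. Lengths are in mm, angles in rad, forces in N, time in s.
With the tool pointing down it reaches from about 300 to 850 mm from the base axis. Payload 4.2 kg.
Tool frame: the origin (TCP) lies at the very end of the fingers, on their centre line; the grasp point (between the pads) lies 19 mm behind it; z points along the fingers, y is the direction in which the jaws open and shut (so a half turn about z gives the same grasp; the last joint's range is limited). The gripper opens to 91 mm and grips with 3 to 60 N. Pads are 32 mm wide; open, the fingers measure 118 mm over their backs; the gripper's body (76 mm by 178 mm) begins 60 mm behind the grasp point.
Start: joints at [-1.216, 0.32, 1.565, -0, 1.257, -0.02], TCP at [210.504, -535.099, 213.976] pointing down, gripper open.
Joint ranges: [-3.11, 3.11], [-0.84, 2.01], [0.21, 2.61], [-1.34, 4.49], [0.05, 2.63], [-2.56, 2.56]. Speed limits (rad/s): [2.57, 2.57, 3.14, 3.14, 3.14, 3.14].

INTERFACE

Orientations are given as [roll, pitch, yaw] about the fixed x, y, z axes, in that order (R = Rz(yaw) Ry(pitch) Rx(roll)).
In Python, from cell import bot, imaging, order gives the robot as it stands. The module is installed in compiled form; this text tells all that it offers.
- The arm moves only by the tool apply_moves, never from a script. Its argument "moves" is a list of rows, each a list of 3 entries, a list of its own where there are three numbers: the shift along the tool's x, y, z in m, then the turn, a rotation vector about the tool's x, y, z in degrees, then the opening, from 0 (shut) to 1 (fully open). A call has 1 to 12 rows; each row shifts and turns the commanded pose from where the row before left it, along the tool's axes as they then stand; what a row does not reach is not made up. A row lasts 1/8 s, in which the tool goes at most 62.5 mm and 10.7 degrees, less where a joint would pass 70% of its speed; a pose out of reach is approached as far as the arm can. A call with a gripper value outside its range is refused whole. The fingers move at their own pace and stop on an object; "newtons" is the grip in N (left out, the last holds). Time passes only in rows, so rows that do not move let the fingers close. It gives the time, the measured TCP pose, the force and the opening at its end, in the units of the state.
- bot.get_state(): the state, without advancing time (a new reading comes with each control period).
- imaging.snapshot(name): name is "scene" or "top" or "wrist"; returns the picture (384x512x3 uint8, red, green, blue); there is no depth.
- imaging.camera_model(name): a dict with "fx", "fy", "cx", "cy" (pixels), "world_from_camera" (4x4, takes a point from camera to world coordinates); the wrist camera has in their place "T_tool_cam" (4x4, takes a point from camera to tool coordinates, whose origin is the TCP and whose axes are the flange's). Camera axes: x right, y down, z forward; pixel columns grow to the right and rows downward; lengths in mm; the calibration is good to about 2 mm. A picture is of the moment at which its call begins: read the wrist's pose just before it. camera_model takes no time and is no camera call.
- order.finish_job(): hands the job in, once; it reports no verdict.
The state is a dict: "time_s": time; "q": joint angles; "qvel": joint speeds; "joint_efforts": joint torques, N m; "ee_pos": TCP position; "eef_rot": TCP orientation; "contact_force": force on the tool from outside, world axes, zero at the start; "wrist_torque": the same for the moment, N m; "gripper_width": finger opening in mm.
Only numpy, scipy, OpenCV 4.12 (cv2) and the standard library are available. Lean on these libraries where they do the work, as an engineer would, in place of code of your own. Each camera call takes 0.05 s, during which the arm holds its last target.

TASK

The dial counter scale needs damper oil, and the oil level is only right with the scale standing at zero, so first turn the zero knob until the dial pointers stand on the zero mark. Then unscrew the damper's filler cap - its thread may be right-hand or left-hand, so find out which way it loosens - lift it off and swing it aside over the empty goods plate, where drips do no harm. Finish while still holding the cap level in the gripper, about 10 cm above the plate and touching nothing, with the scale left on zero and everything else on the counter where it stands.

Things in the scene. Friction and masses are not known exactly. Their poses are not given: they have to be found in the camera images.
- scale: Blue dial counter scale, fixed to the counter, 230 x 700 mm (its x, y); origin on the counter under its middle. Its deck, with zero knob and filler cap, is 100 mm above the counter, x -100 to 100, y -145 to 145 mm. At its -y end (y -360 to -170) a gabled dial head, ridge 200 mm high, with one sloping white fan dial towards the robot (-x) and one towards the customer (+x).
- plate_centre (a point): Centre of the top of the empty steel goods plate at the scale's +y end, 142 mm above the counter, at (0, 255) mm in the scale's x, y. The plate measures 270 mm along the scale's x and 200 mm along its y, with 9 mm high rims along its two long edges. Axes as the scale's.
- knob_grip (a point): Middle of the zero knob, on its upright axis: black fluted round knob, 38 mm diameter, 26 mm high (13 below to 13 above this point), with a white index line on top; this point is 25 mm above the deck, at (-25, -60) mm in the scale's x, y. The smaller of the two black round things on the deck, nearer the dial head. Light to turn (0.05 N m), stays where it is left.
- zero_knob (a joint): Turn of the zero knob in rad; grows clockwise seen from above. 1 rad of knob moves both pointers 0.5 rad, clockwise raising the reading; at 0 the pointers stand on zero. Starts between 0.6 and 1.3, so the scale reads too high. Stops at -0.3 and 3.0.
- pointer_seller (a joint): Reading of the pointer on the dial facing the robot, in rad: 0 on the zero mark, growing to the right (clockwise, seen facing the dial). Divisions are 0.1 rad apart; the zero mark is the longest and thickest tick, second from the left end. The pointer is 96 mm long.
- cap_centre (a point): Centre of the loose black filler cap, half-way up, on its upright axis: 52 mm diameter ribbed grip, 32 mm high in all (solid ribbed grip the upper 16 mm, below it a hollow skirt of 49 mm), about 70 g. The larger of the two black round things on the deck, nearer the goods plate. Starts screwed home, this centre 31 mm above the deck, on a 14 mm high steel collar. Its yaw shows how far it has turned.
- neck_mouth (a point): Fixed point on the scale at (25, 60) mm in its x, y, 131 mm above the counter: mouth of the steel filler neck inside the cap, and where the cap's centre lies when home. Two-start lug thread: from home the cap cannot be pulled up, and the wrong way it stops within about 5 degrees; the right way it turns freely, is free to lift once 60 to 85 degrees round (aim for 70), and stops at 86. See thread.
- thread (a point): Same place as neck_mouth. Loosening is anticlockwise seen from above (right-hand thread) or clockwise (left-hand); this differs from start to start and cannot be seen from outside. No need to rise while turning; to come clear of the neck the cap must rise 18 mm straight up (2 mm of play all round).
- pointer_customer (a joint): The same on the dial facing the customer; it always reads the same as the other.
- weight_centre (a point): Bystander: steel check weight with a knob, 34 mm diameter, 46 mm high, standing on the deck at about (70, -30) mm in the scale's x, y; point 20 mm above its foot.
- oil_centre (a point): Bystander: amber oil bottle, 42 mm diameter, 130 mm high, on the counter between robot and scale; point 50 mm above its foot.
- funnel_centre (a point): Bystander: aluminium funnel standing mouth down, 72 mm diameter, 75 mm high, on the counter between robot and scale; point 30 mm above its foot.
- screwdriver_grip (a point): Bystander: black-handled screwdriver, 170 mm long, lying on the counter behind the scale (its +x side); point in the middle of its handle.
- jar_centre (a point): Bystander: jar behind the scale, 68 mm diameter, 100 mm high; its centre.
- tin_centre (a point): Bystander: tin behind the scale, 74 mm diameter, 100 mm high; its centre.
- carton_centre (a point): Bystander: upright carton behind the scale, 50 x 80 x 120 mm; its centre.
Things that resemble listed ones, but are neither listed nor needed, are in the scene too. Of the things shaped like the part that bears cap_centre, the black one is meant.

How it is judged:
By the outcome, as a careful person would: the job done as asked, in the order asked, and still so for the second after the job is handed in, while the arm keeps its last pose, push and grip.
It also fails if it takes over 51 s, if anything falls off the work surface, if the arm or the gripper's body presses on something with over 40 N, if the wrist force passes 120 N, or if a joint passes its speed limit or range.

## Working session

There is one attempt and no reset: what is moved stays moved. The work goes in short steps, Python scripts to look and compute and a tool call to move; the robot and the scene stay as the last step left them, time stands still between calls to the robot, and variables do not carry over. Pictures are saved under pics/ and viewed, and the job is handed in when it is done.

Besides the shell and the picture viewer there is one more tool, called after "Emit:" as name(argument=value, ...), one argument or row to a line, values as JSON. apply_moves: Moves the arm, as the interface text tells. Its arguments: {"type":"object","properties":{"moves":{"type":"array"},"newtons":{"type":"number"}},"required":["moves"]}

```bash
mkdir -p pics; python3 - <<'E'
from cell import bot, imaging, order
import cv2
s=bot.get_state(); print(s)
for n in ["scene","top"]:
    im=imaging.snapshot(n); cv2.imwrite(f"pics/{n}0.png",im[:,:,::-1]); 
    print(n,imaging.camera_model(n))
print(imaging.camera_model("wrist"))
E
```

```text
{'time_s': 0.0, 'q': array([-1.21602769e+00,  3.20301383e-01,  1.56568946e+00, -1.92160358e-05,
        1.25737041e+00, -1.99867101e-02]), 'qvel': array([ 1.77734618e-03, -1.03884751e-03,  3.17011403e-04, -2.80771597e-04,
        1.08204766e-05,  4.86662335e-05]), 'joint_efforts': array([ 1.16089272e-03, -4.12460268e+01, -2.31970274e+01,  7.26148998e-02,
        4.54123376e-02, -1.35059254e-04]), 'ee_pos': array([ 210.30281474, -534.61989248,  213.11077724]), 'eef_rot': array([-3.13982405e+00, -1.70802997e-05,  3.74761271e-01]), 'contact_force': array([-0.50863729, -0.24942838,  0.68700691]), 'wrist_torque': array([0.0213211 , 0.04557546, 0.04159041]), 'gripper_width': 91.34820720999099}
scene {'fx': 376.09837744739775, 'fy': 376.09837744739775, 'cx': 251.06343960128243, 'cy': 196.86572944424958, 'world_from_camera': array([[-3.15066735e-01,  6.97771899e-01, -6.43309668e-01,
         1.18953696e+03],
       [ 9.49018405e-01,  2.38664688e-01, -2.05920452e-01,
         2.25514063e+02],
       [ 9.84979657e-03, -6.75391400e-01, -7.37393679e-01,
         8.27377882e+02],
       [ 0.00000
[... 300 characters left out ...]
041e-01, -1.15979426e-01,  1.95071348e-02,
         8.77935745e+00],
       [ 4.46241963e-03, -2.02903355e-01, -9.79188601e-01,
         1.32671843e+03],
       [ 0.00000000e+00,  0.00000000e+00,  0.00000000e+00,
         1.00000000e+00]])}
{'fx': 300.92249328012963, 'fy': 300.92249328012963, 'cx': 259.1909227970161, 'cy': 191.64832384890764, 'T_tool_cam': array([[ 4.31501584e-04, -9.65808187e-01, -2.59257323e-01,
         7.32422273e+01],
       [ 9.99999871e-01,  3.47398665e-04,  3.70215400e-04,
         2.89220540e-01],
       [-2.67491416e-04, -2.59257449e-01,  9.65808213e-01,
        -1.71226760e+02],
       [ 0.00000000e+00,  0.00000000e+00,  0.00000000e+00,
         1.00000000e+00]])}
```

View pics/scene0.png

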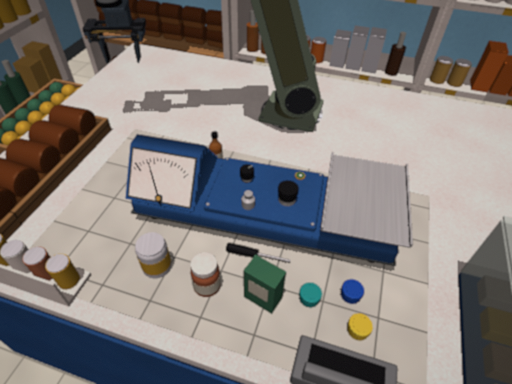

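View pics/top0.png

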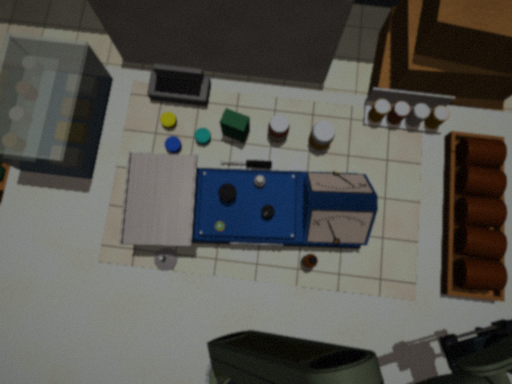

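The top view shows the scale with the dial head at right (-y) at about px (340,210). The cap is at (228,193), the knob at (268,212), the weight at (260,181), the plate at (160,198), the oil at (309,261) and the funnel at (165,260). Next I'll measure these.

```bash
cat > h.py <<'E'
import numpy as np, cv2
from scipy.spatial.transform import Rotation as R
from cell import bot, imaging, order
def T_of(s):
    T=np.eye(4); T[:3,:3]=R.from_euler('xyz',s['eef_rot']).as_matrix(); T[:3,3]=s['ee_pos']; return T
def cam(n,s=None):
    m=imaging.camera_model(n)
    K=np.array([[m['fx'],0,m['cx']],[0,m['fy'],m['cy']],[0,0,1]])
    W=m['world_from_camera'] if n!='wrist' else T_of(s)@m['T_tool_cam']
    return K,np.array(W)
def ray(KW,px,z):
    K,W=KW; d=W[:3,:3]@np.linalg.solve(K,[px[0],px[1],1.]); o=W[:3,3]
    return o+d*(z-o[2])/d[2]
def proj(KW,p):
    K,W=KW; c=W[:3,:3].T@(np.asarray(p,float)-W[:3,3]); u=K@c; return u[:2]/u[2]
E
python3 - <<'E'
from h import *
im=cv2.imread('pics/top0.png'); kw=cam('top')
cv2.imwrite('pics/top0z.png',cv2.resize(im[140:280,110:390],None,fx=2.8,fy=2.8,interpolation=cv2.INTER_CUBIC))
hsv=cv2.cvtColor(im,cv2.COLOR_BGR2HSV)
m=cv2.inRange(hsv,(105,120,40),(125,255,255)); n,l,st,c=cv2.connectedComponentsWithStats(m)
for i in range(1,n):
    if st[i,4]>200: print('blue',st[i],c[i])
g=im.max(2); b=(g<50).astype(np.uint8); b[:160]=0;b[250:]=0;b[:,:195]=0;b[:,300:]=0
n,l,st,c=cv2.connectedComponentsWithStats(b)
for i in range(1,n):
    if st[i,4]>30: print('dark',st[i],c[i],ray(kw,c[i],145), ray(kw,c[i],138))
for nm,p,z in [('oil',(309,261),130),('funnel',(165,260),75),('weight',(260,181),146)]: print(nm,ray(kw,p,z))
E
```

```text
blue [ 193  169  184   77 8500] [264.34317647 206.25294118]
dark [246 161  25   9 185] [258.45405405 164.6       ] [623.27504464  30.07818259 145.        ] [625.1807213   30.20434782 138.        ]
dark [219 184  17  22 312] [227.08974359 194.23397436] [523.99901935 110.25230608 145.        ] [525.31662684 110.8533889  138.        ]
dark [262 205  12  16 155] [267.29677419 212.22580645] [485.33918927 -11.62554798 145.        ] [486.42779228 -11.74641801 138.        ]
dark [195 240  35   5 123] [211.44715447 241.95934959] [381.92975784 136.2427216  145.        ] [382.40580712 136.99776064 138.        ]
dark [283 243  17   4  57] [290.9122807  244.71929825] [400.76233435 -88.49252753 145.        ] [401.34993985 -89.06872502 138.        ]
oil [ 362.20051368 -145.5355552   130.        ]
funnel [317.42861114 273.65180762  75.        ]
weight [574.2838477   19.83848242 146.        ]
```

View pics/top0z.png

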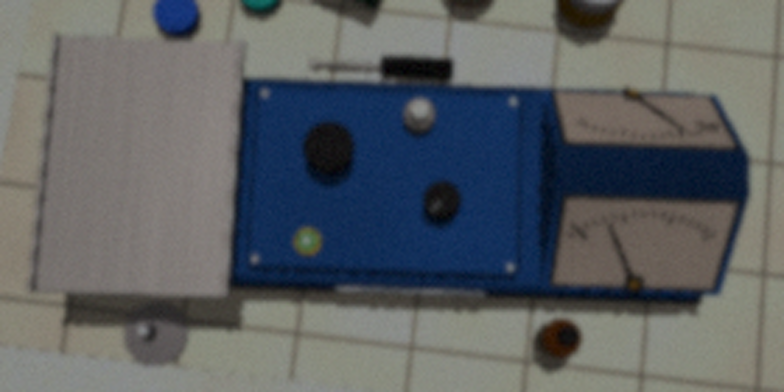

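Emit:
apply_moves(
  moves=[
    [[0,0,-0.02],[0,0,-9.8],1],
    [[0,0,-0.02],[0,0,-9.8],1],
    [[0,0,-0.02],[0,0,-9.8],1],
    [[0,0,-0.02],[0,0,-9.8],1],
    [[0,0,-0.01],[0,0,-9.8],1],
    [[0,0,0],[0,0,-9.8],1],
    [[0,0,0],[0,0,-9.8],1],
  ],
)

```text
time_s: 0.98
ee_pos: [210.4, -534.9, 303.6]
eef_rot: [-3.141, -0.001, 1.578]
contact_force: [-0.1, 0.3, 0.4]
gripper_width: 91.0
```

Emit:
apply_moves(
  moves=[
    [[0.03,0.015,0],[0,0,0],1],
    [[0.05,0.024,0],[0,0,0],1],
    [[0.05,0.024,0],[0,0,0],1],
    [[0.05,0.024,0],[0,0,0],1],
    [[0.05,0.024,0],[0,0,0],1],
    [[0.05,0.024,0],[0,0,0],1],
    [[0.05,0.024,0],[0,0,0],1],
    [[0.05,0.024,0],[0,0,0],1],
    [[0.05,0.024,0],[0,0,0],1],
    [[0.05,0.024,0],[0,0,0],1],
    [[0.05,0.024,0],[0,0,0],1],
    [[0.03,0.015,0],[0,0,0],1],
  ],
)

```text
time_s: 2.48
ee_pos: [480.2, 27.6, 303.4]
eef_rot: [-3.141, -0.0, 1.574]
contact_force: [-0.5, -0.4, -0.2]
gripper_width: 91.2
```

Emit:
apply_moves(
  moves=[
    [[0,0,0],[0,0,0],1],
    [[0,0,0],[0,0,0],1],
  ],
)

```text
time_s: 2.72
ee_pos: [479.3, 24.7, 303.6]
eef_rot: [-3.14, 0.001, 1.572]
contact_force: [-0.4, -0.9, 0.1]
gripper_width: 91.4
```

```bash
python3 - <<'E'
from h import *
s=bot.get_state(); print(s['time_s'],s['ee_pos'],s['eef_rot'],s['q'],s['contact_force'])
np.save('s1.npy',s,allow_pickle=True)
im=imaging.snapshot('wrist')[:,:,::-1]; cv2.imwrite('pics/w1.png',im)
cv2.imwrite('pics/w1z.png',cv2.resize(im,(800,600),interpolation=cv2.INTER_CUBIC))
E
```

```text
2.725 [479.26811554  24.74927389 303.60895063] [-3.14047421e+00  7.21505336e-04  1.57206068e+00] [ 2.81122101e-02  1.21737108e-01  1.60203853e+00 -6.99266253e-04
  1.41895447e+00  2.69544211e-02] [-0.44717827 -0.91214656  0.13536359]
```

View pics/w1z.png

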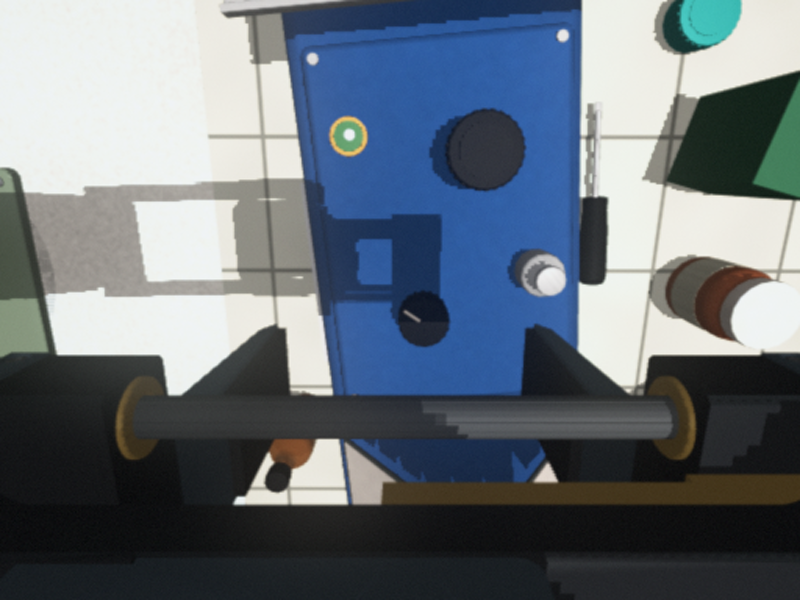

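The wrist view, in 1.5625x pixels, shows the knob top at (424,319), the cap top at (486,149), the weight at (540,273) and the plate-end deck screws at (313,59) and (563,35). The shadow and gripper hide nothing I need except the dial.

```bash
python3 - <<'E'
from h import *
s=np.load('s1.npy',allow_pickle=True).item(); kw=cam('wrist',s)
im=cv2.imread('pics/w1.png'); 
b=((im[:,:,0]<62)).astype(np.uint8)
out={}
for nm,(u,v),z,r in [('knob',(424,319),138,20),('cap',(486,149),147,32)]:
    u/=1.5625;v/=1.5625
    m=np.zeros_like(b); cv2.circle(m,(int(u),int(v)),r,1,-1); mm=cv2.morphologyEx(b&m,cv2.MORPH_OPEN,np.ones((3,3),np.uint8))
    cs,_=cv2.findContours(mm,cv2.RETR_EXTERNAL,cv2.CHAIN_APPROX_NONE); c=max(cs,key=cv2.contourArea)
    (cx,cy),rr=cv2.minEnclosingCircle(c); M=cv2.moments(c); cc=(M['m10']/M['m00'],M['m01']/M['m00'])
    p=ray(kw,(cx,cy),z); out[nm]=p
    print(nm,(cx,cy),rr,cc,p,ray(kw,cc,z),'diam',2*np.linalg.norm(ray(kw,(cx+rr,cy),z)-p))
d=out['cap']-out['knob']; print('d',d,np.linalg.norm(d[:2]),'exp130; yaw',np.degrees(np.arctan2(d[1],d[0])-np.arctan2(120,50)))
w=[ray(kw,(x/1.5625,y/1.5625),102) for x,y in [(313,59),(563,35)]]; print(w, np.degrees(np.arctan2(*(w[1]-w[0])[[1,0]])))
print('idx',[ray(kw,(x/1.5625,y/1.5625),138) for x,y in [(404,311),(420,321)]])
E
```

```text
knob (270.6481628417969, 203.27777099609375) 17.356307983398438 (270.29424734415716, 203.391060332732) [492.92994006  -7.1200398  138.        ] [492.51704804  -7.25977781 138.        ] diam 40.64746134564981
cap (308.8239440917969, 95.17605590820312) 26.179975509643555 (303.8448529411765, 90.29289215686273) [530.84923212 113.20865477 147.        ] [525.48718059 118.01371774 147.        ] diam 54.341646732739065
d [ 37.91929206 120.32869457   9.        ] 126.1620681755449 exp130; yaw 5.1286139026079445
[array([412.74708088, 176.8838697 , 102.        ]), array([591.75445581, 192.70663755, 102.        ])] 5.0513436439660575
idx [array([478.76712168,  -1.97595547, 138.        ]), array([490.79213987,  -9.77978732, 138.        ])]
```

```bash
python3 - <<'E'
from h import *
im=cv2.imread('pics/w1.png'); c=im[55:225,235:365]
c=np.clip(c.astype(float)*1.8,0,255).astype(np.uint8)
cv2.imwrite('pics/w1k.png',cv2.resize(c,None,fx=3.5,fy=3.5,interpolation=cv2.INTER_CUBIC))
E
```

```text
(no output)
```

View pics/w1k.png

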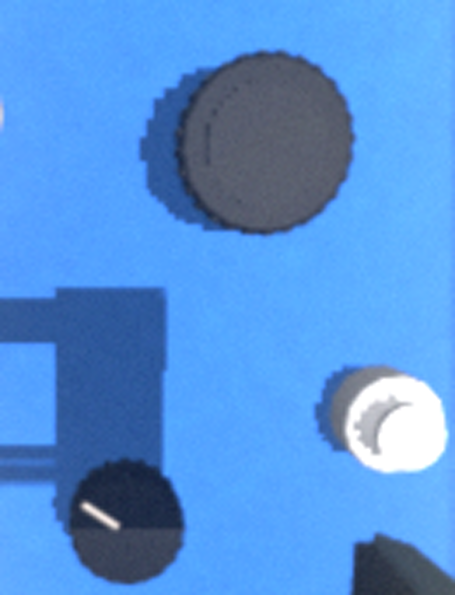

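```bash
python3 - <<'E'
from h import *
a=cv2.imread('pics/scene0.png')[130:215,120:215]; b=cv2.imread('pics/top0.png')[165:250,300:380]
a=cv2.resize(a,(600,537),interpolation=cv2.INTER_CUBIC)
b=cv2.resize(b,(565,600),interpolation=cv2.INTER_CUBIC)
cv2.imwrite('pics/d1.png',a);cv2.imwrite('pics/d2.png',np.clip(b*1.5,0,255))
E
```

```text
[ WARN:0@0.675] global loadsave.cpp:1063 imwrite_ Unsupported depth image for selected encoder is fallbacked to CV_8U.
```

View pics/d1.png

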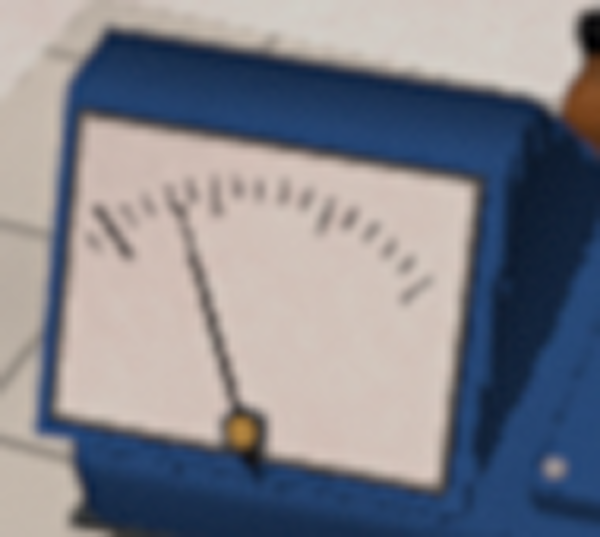

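View pics/d2.png

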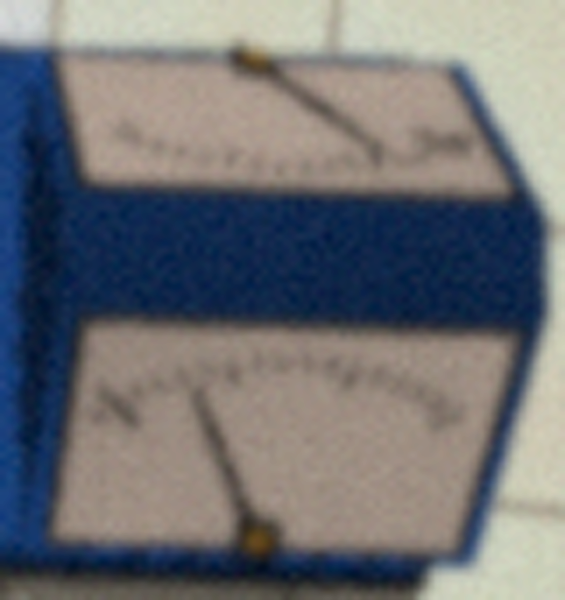

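Scene view: the zero mark is at about (112,230) in the zoom. The pointer tip is at (178,205), just past the 0.3 tick, so it reads about 0.33, or roughly 38° of knob. I'll grip the knob and turn it anticlockwise.

Emit:
apply_moves(
  moves=[
    [[-0.0165,0.007,0.02],[0,0,0],1],
    [[-0.0165,0.007,0.04],[0,0,0],0.8],
    [[0,0,0.045],[0,0,0],0.8],
    [[0,0,0.045],[0,0,0],0.8],
    [[0,0,0.03],[0,0,0],0.8],
    [[0,0,0.015],[0,0,0],0.8],
    [[0,0,0],[0,0,0],0.8],
    [[0,0,0],[0,0,0],0.8],
  ],
  newtons=10,
)

```text
time_s: 3.78
ee_pos: [494.8, -8.0, 110.2]
eef_rot: [3.139, 0.0, 1.572]
contact_force: [0.0, -0.1, 0.1]
gripper_width: 72.7
```

Emit:
apply_moves(
  moves=[
    [[0,0,0],[0,0,0],0.3],
    [[0,0,0],[0,0,0],0.3],
    [[0,0,0],[0,0,0],0.3],
    [[0,0,0],[0,0,0],0.3],
    [[0,0,0],[0,0,0],0.3],
  ],
  newtons=10,
)

```text
time_s: 4.4
ee_pos: [492.9, -7.7, 109.0]
eef_rot: [-3.14, 0.0, 1.572]
contact_force: [-3.4, 1.1, 2.8]
gripper_width: 38.0
```

Gripped at 38 mm. I'll turn it 37° anticlockwise (negative about tool z).

Emit:
apply_moves(
  moves=[
    [[0,0,0],[0,0,-8],0.3],
    [[0,0,0],[0,0,-10],0.3],
    [[0,0,0],[0,0,-10],0.3],
    [[0,0,0],[0,0,-9],0.3],
    [[0,0,0],[0,0,0],0.3],
    [[0,0,0],[0,0,0],0.3],
  ],
)

```text
time_s: 5.15
ee_pos: [491.0, -8.3, 109.0]
eef_rot: [-3.136, -0.003, 2.219]
contact_force: [-8.2, -1.8, 7.4]
gripper_width: 37.7
```

```bash
python3 - <<'E'
from h import *
im=imaging.snapshot('scene')[:,:,::-1]; cv2.imwrite('pics/sc2.png',im)
cv2.imwrite('pics/d3.png',cv2.resize(im[130:215,120:215],(600,537),interpolation=cv2.INTER_CUBIC))
s=bot.get_state();print(s['wrist_torque'],s['contact_force'],s['eef_rot'])
E
```

```text
[-0.38866306  1.22271751  0.01356263] [-8.08873089 -2.56067009  7.88710915] [-3.13609186e+00 -2.57386746e-03  2.21850323e+00]
```

View pics/d3.png

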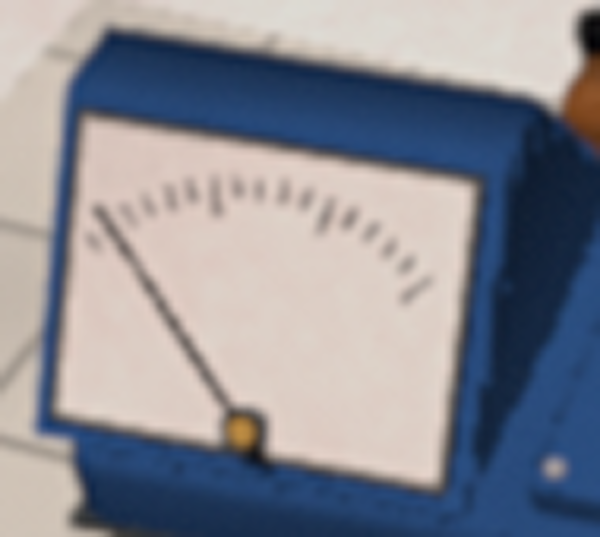

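The pointer covers the zero mark. I'll check that numerically, using dark-pixel line angles from before and after.

```bash
python3 - <<'E'
from h import *
k=95/600
def ang(f,box):
    g=cv2.cvtColor(cv2.imread(f),cv2.COLOR_BGR2GRAY).astype(float)
    x0,x1,y0,y1=box
    P=[];
    for y in range(y0,y1):
        r=g[y,x0:x1]; w=np.clip(np.median(r)-15-r,0,None)
        if w.sum()>10: P.append(((w*np.arange(x0,x1)).sum()/w.sum(),y))
    P=np.array(P); c=np.polyfit(P[:,1],P[:,0],1); return np.round(P,1).tolist(),c
# zero tick occupies orig px approx x 135-141, y 163-171
for f,b in [('pics/scene0.png',(134,142,164,171)),('pics/sc2.png',(134,142,164,171)),('pics/sc2.png',(136,158,170,193))]:
    p,c=ang(f,b); print(f,p if len(p)<9 else '',c, 'x at 167,190:',np.polyval(c,[167,190,198]))
p,c=ang('pics/scene0.png',(147,160,168,193)); print('ptr0',c,np.polyval(c,[167,190,198]))
E
```

```text
pics/scene0.png [[135.9, 164.0], [136.6, 165.0], [137.3, 166.0], [137.8, 167.0], [138.7, 168.0], [139.3, 169.0], [139.6, 170.0]] [ 0.64161982 30.72631415] x at 167,190: [137.87682406 152.63407991 157.76703847]
pics/sc2.png [[135.9, 164.0], [136.6, 165.0], [137.3, 166.0], [137.8, 167.0], [138.7, 168.0], [139.4, 169.0], [139.9, 170.0]] [ 0.67507445 25.19912223] x at 167,190: [137.93655566 153.46326805 158.86386367]
pics/sc2.png  [ 0.64698189 30.02703226] x at 167,190: [138.07300766 152.95359109 158.1294462 ]
ptr0 [  0.28589181 101.47562208] [149.21955448 155.79506613 158.08220061]
```

Emit:
apply_moves(
  moves=[
    [[0,0,0],[0,0,0],0.8],
    [[0,0,0],[0,0,0],0.8],
    [[0,0,0],[0,0,0],0.8],
    [[0,0,0],[0,0,0],0.8],
    [[0,0,-0.03],[0,0,0],0.9],
    [[0,0,-0.06],[0,0,0],0.9],
    [[0,0,-0.06],[0,0,0],0.9],
    [[0.02,0.03,0],[0,0,0],0.9],
    [[0.03,0.045,0],[0,0,0],0.9],
    [[0.023,0.0316,0],[0,0,0],0.9],
    [[0,0,0],[0,0,0],0.9],
    [[0,0,0],[0,0,0],0.9],
  ],
)

```text
time_s: 6.7
ee_pos: [534.6, 114.4, 258.7]
eef_rot: [-3.141, 0.0, 2.218]
contact_force: [-0.2, -0.4, 0.7]
gripper_width: 81.8
```

```bash
python3 - <<'E'
from h import *
s=bot.get_state(); print(s['time_s'],s['ee_pos'],s['eef_rot'])
np.save('s2.npy',s,allow_pickle=True)
im=imaging.snapshot('wrist')[:,:,::-1]; cv2.imwrite('pics/w2.png',im)
im=np.clip(im.astype(float)*1.5,0,255).astype(np.uint8)
cv2.imwrite('pics/w2z.png',cv2.resize(im,(800,600),interpolation=cv2.INTER_CUBIC))
im=imaging.snapshot('scene')[:,:,::-1]; cv2.imwrite('pics/sc3.png',im)
cv2.imwrite('pics/d4.png',cv2.resize(im[100:270,120:420],(800,453),interpolation=cv2.INTER_CUBIC))
E
```

```text
6.7 [534.57151791 114.38446995 258.67728043] [-3.14059184e+00  2.56762442e-04  2.21818604e+00]
```

View pics/w2z.png

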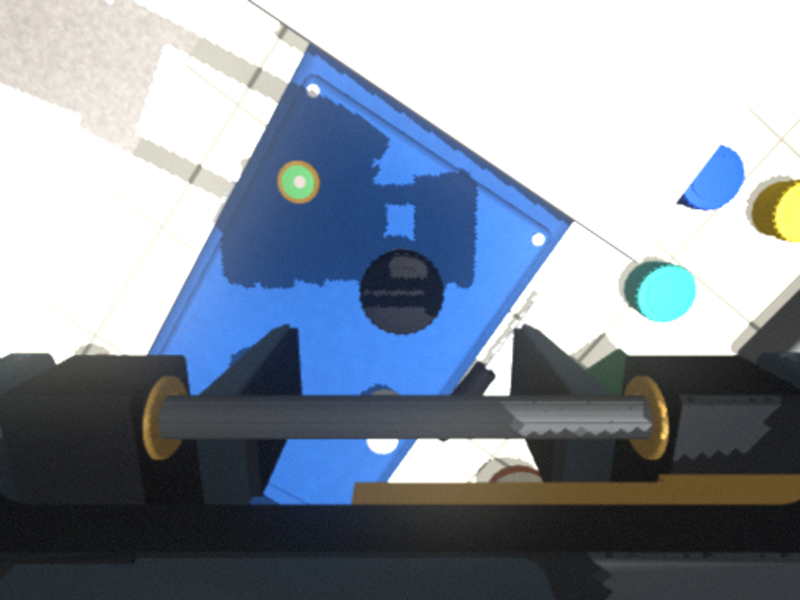

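View pics/d4.png

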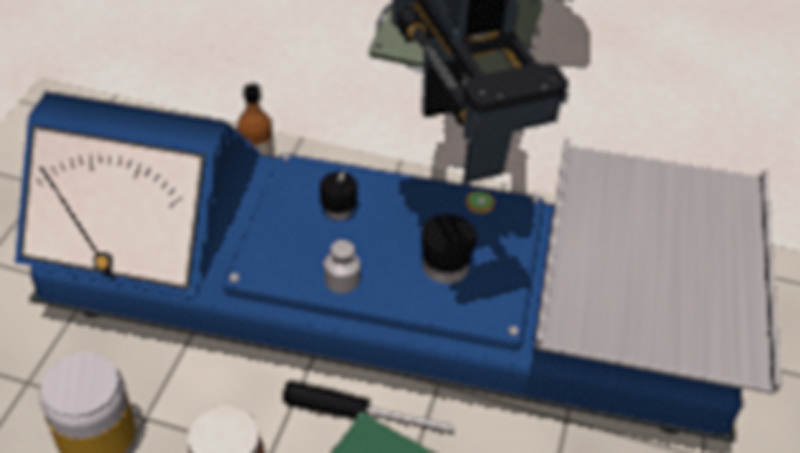

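The cap top is at (402,291) in the 1.5625x wrist view, and the pointer is still on zero.

```bash
python3 - <<'E'
from h import *
s=np.load('s2.npy',allow_pickle=True).item(); kw=cam('wrist',s)
for p in [(401.5,291),(401.5,292)]: print(ray(kw,np.array(p)/1.5625,147))
p=ray(kw,(257,186.5),147)
d=p-s['ee_pos']; y=s['eef_rot'][2]
print('tool shift',d[0]*np.cos(y)+d[1]*np.sin(y), d[0]*np.sin(y)-d[1]*np.cos(y))
E
```

```text
[531.65925271 114.74125541 147.        ]
[532.0439905 114.2308265 147.       ]
tool shift 1.7814481269954294 -2.069450514276491
```

Emit:
apply_moves(
  moves=[
    [[0.0018,-0.0021,0.03],[0,0,0],0.9],
    [[0,0,0.045],[0,0,0],0.9],
    [[0,0,0.04],[0,0,0],0.9],
    [[0,0,0.018],[0,0,0],0.9],
    [[0,0,0.006],[0,0,0],0.9],
    [[0,0,0],[0,0,0],0.9],
    [[0,0,0],[0,0,0],0.5],
    [[0,0,0],[0,0,0],0.45],
    [[0,0,0],[0,0,0],0.45],
    [[0,0,0],[0,0,0],0.45],
    [[0,0,0],[0,0,0],0.45],
  ],
  newtons=20,
)

```text
time_s: 8.18
ee_pos: [532.2, 115.0, 120.3]
eef_rot: [3.141, 0.0, 2.218]
contact_force: [-1.9, 0.0, 2.9]
gripper_width: 51.6
```

```bash
python3 - <<'E'
from h import *
s=bot.get_state();print(s['wrist_torque'],s['contact_force'],s['eef_rot'],s['ee_pos'],s['gripper_width'],s['q'])
E
```

```text
[ 0.01175341 -0.06328208  0.03580655] [-1.94731347  0.03797981  2.90722283] [3.14126775e+00 2.83750339e-04 2.21796932e+00] [532.20224802 114.9917306  120.30423904] 51.56437693797085 [ 1.91742997e-01  3.49332009e-01  1.77422982e+00 -1.31536209e-04
  1.01761423e+00 -4.55360953e-01]
```

Emit:
apply_moves(
  moves=[
    [[0,0,0],[0,0,-4],0.45],
    [[0,0,0],[0,0,-4],0.45],
    [[0,0,0],[0,0,-2],0.45],
    [[0,0,0],[0,0,0],0.45],
  ],
)

```text
time_s: 8.68
ee_pos: [531.8, 115.1, 120.0]
eef_rot: [-3.141, -0.001, 2.391]
contact_force: [-2.2, 0.4, 3.1]
gripper_width: 51.4
```

```bash
python3 - <<'E'
from h import *
s=bot.get_state();print(s['wrist_torque'],s['contact_force'],np.degrees(s['eef_rot'][2]),s['ee_pos'],s['gripper_width'])
im=imaging.snapshot('wrist')[:,:,::-1]; cv2.imwrite('pics/w3.png',im)
E
```

```text
[ 0.07516001  0.21111128 -0.65325585] [-2.19966421  0.39603195  3.05912114] 136.99154159394806 [531.78173496 115.05689108 120.04336444] 51.39586203764368
```

The torque rose to -0.65 N m turning anticlockwise, which looks like the stop. I'll try clockwise.

Emit:
apply_moves(
  moves=[
    [[0,0,0],[0,0,5],0.45],
    [[0,0,0],[0,0,6],0.45],
    [[0,0,0],[0,0,6],0.45],
    [[0,0,0],[0,0,5],0.45],
    [[0,0,0],[0,0,0],0.45],
  ],
)

```text
time_s: 9.35
ee_pos: [532.8, 114.8, 120.0]
eef_rot: [3.14, 0.001, 2.011]
contact_force: [-0.2, -0.3, 1.8]
gripper_width: 51.5
```

```bash
python3 - <<'E'
from h import *
s=bot.get_state();print(s['wrist_torque'],s['contact_force'],np.degrees(s['eef_rot'][2]),s['ee_pos'],s['gripper_width'],s['q'][5])
E
```

```text
[-0.12853526 -0.15392219 -0.01830809] [-0.16946316 -0.32335519  1.84551202] 115.20009632683345 [532.83587155 114.76094344 120.04703207] 51.514818480537784 -0.24750142270978714
```

It turns freely clockwise, so the thread is left-hand. The cap is about 19° ±3 from home. I'll turn it a further 52°.

Emit:
apply_moves(
  moves=[
    [[0,0,0],[0,0,8],0.45],
    [[0,0,0],[0,0,10],0.45],
    [[0,0,0],[0,0,10],0.45],
    [[0,0,0],[0,0,10],0.45],
    [[0,0,0],[0,0,10],0.45],
    [[0,0,0],[0,0,4],0.45],
    [[0,0,0],[0,0,0],0.45],
  ],
)

```text
time_s: 10.22
ee_pos: [532.4, 114.9, 120.1]
eef_rot: [3.141, -0.0, 1.103]
contact_force: [-0.0, -0.5, 2.7]
gripper_width: 51.5
```

```bash
python3 - <<'E'
from h import *
s=bot.get_state();print(s['wrist_torque'],s['contact_force'],np.degrees(s['eef_rot'][2]),s['ee_pos'],s['gripper_width'],s['q'][5])
E
```

```text
[-0.11368714 -0.04322704 -0.02307468] [-0.01430647 -0.50667536  2.72277539] 63.2249457634055 [532.44923996 114.87687178 120.07468391] 51.515251542648926 0.6593553205245707
```

No stop was met. I'll lift gently by 3 mm, then check the force.

Emit:
apply_moves(
  moves=[
    [[0,0,-0.002],[0,0,0],0.45],
    [[0,0,-0.002],[0,0,0],0.45],
    [[0,0,0],[0,0,0],0.45],
  ],
)

```text
time_s: 10.6
ee_pos: [532.1, 115.0, 123.9]
eef_rot: [-3.142, 0.0, 1.101]
contact_force: [-0.3, -1.0, 0.6]
gripper_width: 51.2
```

Emit:
apply_moves(
  moves=[
    [[0,0,-0.006],[0,0,0],0.45],
    [[0,0,-0.01],[0,0,0],0.45],
    [[0,0,-0.015],[0,0,0],0.45],
    [[0,0,-0.03],[0,0,0],0.45],
    [[0,0,-0.05],[0,0,0],0.45],
    [[0,0,0],[0,0,0],0.45],
    [[0,0,0],[0,0,0],0.45],
  ],
)

```text
time_s: 11.48
ee_pos: [531.8, 114.9, 235.2]
eef_rot: [3.141, -0.0, 1.101]
contact_force: [0.5, 0.4, -1.1]
gripper_width: 51.1
```

```bash
python3 - <<'E'
from h import *
s=bot.get_state(); print(s['time_s'],s['ee_pos'],s['eef_rot'],s['contact_force'])
im=imaging.snapshot('wrist')[:,:,::-1]; cv2.imwrite('pics/w4.png',im)
sc=imaging.snapshot('scene')[:,:,::-1]; cv2.imwrite('pics/sc4.png',sc)
a=cv2.resize(im,(400,300)); b=cv2.resize(sc[80:270,120:420],(800,507),interpolation=cv2.INTER_CUBIC)
cv2.imwrite('pics/w4z.png',a); cv2.imwrite('pics/d5.png',b)
E
```

```text
11.475 [531.77146324 114.8694891  235.1807215 ] [ 3.14138640e+00 -6.26953529e-06  1.10083601e+00] [ 0.47637361  0.37337488 -1.10984068]
```

View pics/d5.png

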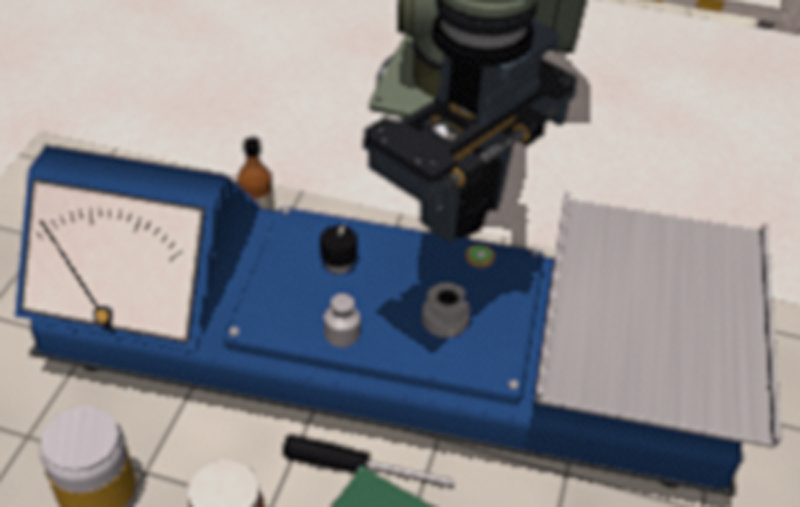

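The cap is off, the neck is bare and the pointer is on zero. Next I'll swing it over the plate centre at about (490,307).

Emit:
apply_moves(
  moves=[
    [[0.015,-0.0124,-0.005],[0,0,0],0.45],
    [[0.025,-0.02,0],[0,0,0],0.45],
    [[0.036,-0.03,0],[0,0,0],0.45],
    [[0.036,-0.03,0],[0,0,0],0.45],
    [[0.025,-0.02,0],[0,0,0],0.45],
    [[0.015,-0.012,0],[0,0,0],0.45],
    [[0,0,0],[0,0,0],0.45],
    [[0,0,0],[0,0,0],0.45],
    [[0,0,0],[0,0,0],0.45],
    [[0,0,0],[0,0,0],0.45],
  ],
)

```text
time_s: 12.82
ee_pos: [490.3, 306.0, 240.0]
eef_rot: [3.141, 0.0, 1.1]
contact_force: [0.2, 0.2, -1.2]
gripper_width: 51.2
```

```bash
python3 - <<'E'
from h import *
s=bot.get_state(); print(s['time_s'],s['ee_pos'],s['eef_rot'],s['contact_force'],s['gripper_width'])
sc=imaging.snapshot('scene')[:,:,::-1]; cv2.imwrite('pics/sc5.png',sc)
t=imaging.snapshot('top')[:,:,::-1]; cv2.imwrite('pics/top5.png',t)
b=cv2.resize(sc[80:350,100:420],(800,675),interpolation=cv2.INTER_CUBIC)[:600]
cv2.imwrite('pics/d6.png',b)
cv2.imwrite('pics/top5z.png',cv2.resize(t[90:290,100:390],(800,552),interpolation=cv2.INTER_CUBIC))
g=cv2.cvtColor(sc,cv2.COLOR_RGB2GRAY)
E
```

```text
12.825 [490.31417643 305.95985745 240.03130832] [3.14138524e+00 7.62144023e-05 1.09950564e+00] [ 0.19686522  0.20722446 -1.160872  ] 51.19799410706925
```

View pics/d6.png

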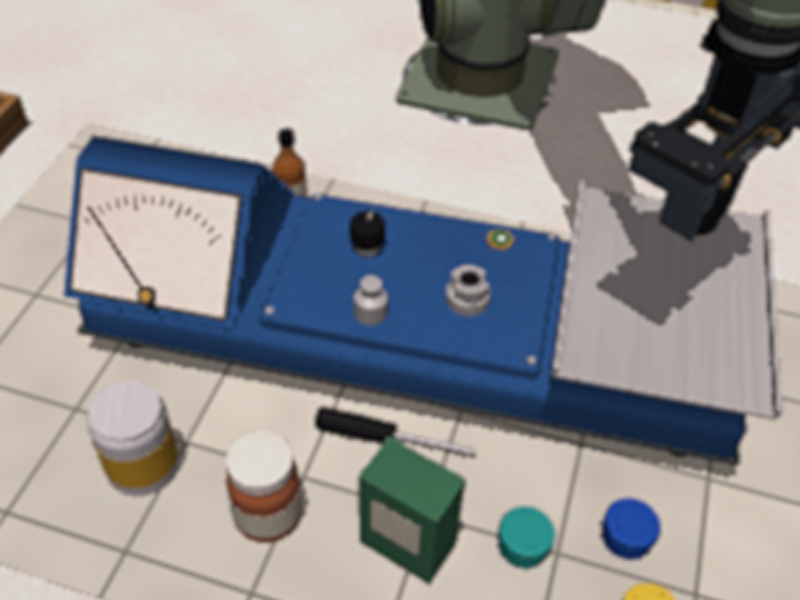

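View pics/top5z.png

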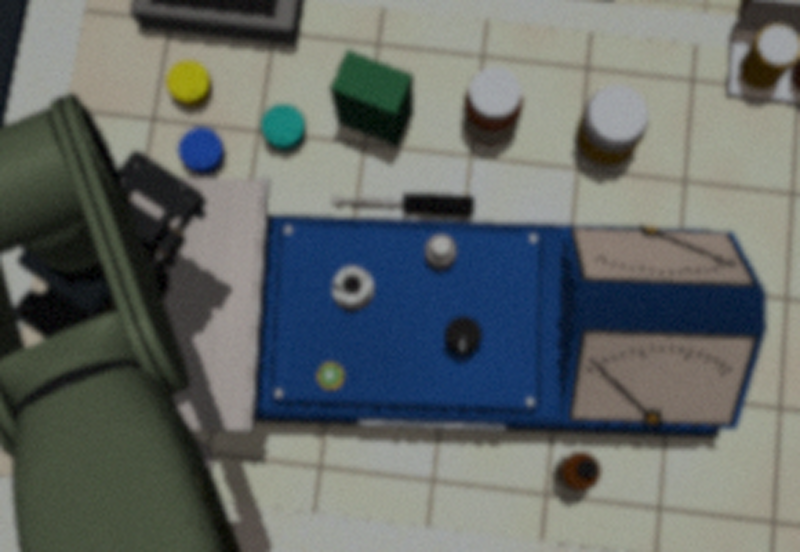

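The neck is bare, both pointers are on zero and the bystanders haven't moved. One wrist look to confirm the cap is held, plus a pointer line check.

```bash
python3 - <<'E'
from h import *
im=imaging.snapshot('wrist')[:,:,::-1]
cv2.imwrite('pics/w5z.png',np.clip(cv2.resize(im,(800,600)).astype(float)*1.6,0,255).astype(np.uint8))
g=cv2.cvtColor(cv2.imread('pics/sc5.png'),cv2.COLOR_BGR2GRAY).astype(float)
P=[]
for y in range(170,193):
    r=g[y,136:158]; w=np.clip(np.median(r)-15-r,0,None)
    P.append(((w*np.arange(136,158)).sum()/w.sum(),y))
P=np.array(P); print(np.polyval(np.polyfit(P[:,1],P[:,0],1),[167,190]),'zero tick 137.88 152.63')
a=cv2.imread('pics/scene0.png').astype(int);b=cv2.imread('pics/sc5.png').astype(int)
d=(abs(a-b).max(2)>60).astype(np.uint8); n,l,st,c=cv2.connectedComponentsWithStats(d)
for i in range(1,n):
    if st[i,4]>15: print(st[i])
E
```

```text
[138.07722211 152.95093213] zero tick 137.88 152.63
[ 255    0   52   63 1847]
[  312     0   130   209 11898]
[427   0  52  48 707]
[ 83  21  60  42 517]
[298  42   6   8  30]
[ 123   65  185   64 2905]
[437  64   6   4  17]
[280  67   9  13  51]
[288  67  15   3  23]
[311  93   6   5  20]
[261 122  46  11 154]
[143 166  15  29  79]
[278 181  20  22 353]
```

View pics/w5z.png

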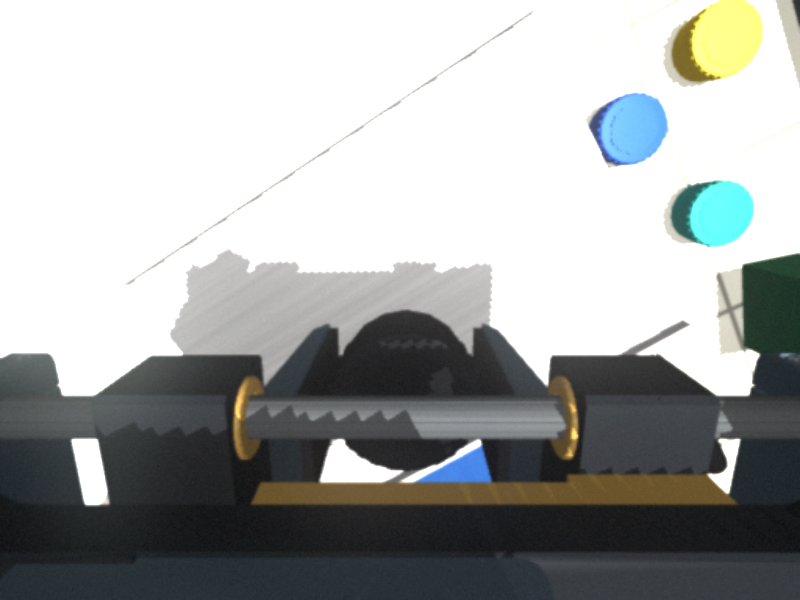

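The cap is held centred between the pads at about (405,390). I'm handing in.

```bash
python3 -c "
from cell import order; print(order.finish_job())"
```

```text
the job is handed in; nothing more can be done
None
```

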